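# Build up a gearbox output shaft

## Robot

A 6-joint arm with a two-finger parallel gripper is mounted at the origin on the work surface. World frame = base frame: x ahead of the robot, y to its left, z up, the work surface at z = 0. Lengths are in m, angles in rad, forces in N, time in s.
With the tool pointing down it reaches from about 0.3 to 0.875 m from the base axis. Payload 6.4 kg.
Tool frame: the origin (TCP) lies midway between the tips of the shut fingers; the grasp point (between the pads) lies ctrl.grip_point_offset behind it (ctrl.grip_point_offset is the distance from the TCP to the grasp point, in m); z points along the fingers, y is the direction in which the jaws open and shut (so a half turn about z gives the same grasp; the last joint's range is limited). The gripper opens to 85 mm and grips with 20 to 120 N. Pads are 22 mm wide; open, the fingers measure 114 mm over their backs; the gripper's body (76 mm by 85 mm) begins 54 mm behind the grasp point. The pads swing forward as they close: fully open they stand 13 mm farther back than shut.
Start: joints at [-1.407, 0.181, 1.607, -0, 1.354, -0.206], TCP at [0.208, -0.536, 0.231] pointing down, gripper open.
Joint ranges: [-2.99, 2.99], [-0.89, 2.07], [0.3, 2.58], [-1.14, 4.28], [0, 2.63], [-3.12, 3.12]. Speed limits (rad/s): [2.57, 2.57, 3.01, 3.14, 3.14, 3.14].

## Interface

Orientations are given as a unit quaternion [w, x, y, z].
In Python, from bench import ctrl, viewer gives the robot as it stands.
- The arm moves only by the shell command python3 -m handwheel 'ROWS' [OPENING]. ROWS is JSON, a list of rows, each an object with "travel": the shift along the tool's x, y, z as a fraction of full scale, a list of three; "dr": the turn, a rotation vector about the tool's x, y, z as a fraction of full scale, a list of three. A call has 1 to 20 rows; each row shifts and turns the pose as measured when the row begins, along the tool's axes as they then stand; what a row does not reach is not made up. Full scale, the value 1, is 150 mm for a shift and 30 degrees for a turn. A row lasts 1/12 s, in which the tool goes at most 41.7 mm and 7.16 degrees, less where a joint would pass 70% of its speed; a pose out of reach is approached as far as the arm can. A call with a number of a shift or a turn outside -1 to 1 is refused whole. A call with a gripper value outside its range is refused whole. OPENING is the opening, from -1 (shut) to 1 (fully open), set as the call begins (- or left out, the last holds). The fingers move at their own pace and stop on an object; the grip force is fixed at half the most. Time passes only in rows, so rows that do not move let the fingers close. It gives the time, the measured TCP pose, the force and the opening at its end, in the units of the state.
- ctrl.get_obs(): the state, without advancing time (a new reading comes with each control period).
- viewer.camera(name): name is "side" or "top" or "wrist"; returns the picture (384x512x3 uint8, red, green, blue); there is no depth.
- viewer.get_calibration(name): a dict with "camera_matrix" (3x3 intrinsics, pixels), "R" (3x3) and "t" (3): a world point X has camera coordinates R X + t. Camera axes: x right, y down, z forward; pixel columns grow to the right and rows downward; lengths in m; the calibration is good to about 2 mm. A picture is of the moment at which its call begins: read the wrist's pose just before it. get_calibration takes no time and is no camera call; for the wrist camera it gives the pose at the moment of the call.
- ctrl.hand_in(): hands the job in, once; it reports no verdict.
The state is a dict: "time_s": time; "q": joint angles; "dq": joint speeds; "joint_efforts": joint torques, N m; "eef_pos": TCP position; "eef_rot": TCP orientation; "wrist_force": force on the tool from outside, world axes, zero at the start; "torque": the same for the moment, N m; "opening": opening from 0.0 (shut) to 1.0 (fully open).
Only numpy, scipy, OpenCV 4.12 (cv2) and the standard library are available. Lean on these libraries where they do the work, as an engineer would, in place of code of your own. Each camera call takes 0.05 s, during which the arm holds its last target. There are 200 camera calls.

## Task

Build up the gearbox shaft that stands upright in the round holding stand: fit over it, in this order, the gear (cone side up, as it lies), the brass synchro ring so that it nests over the gear's cone, the synchro hub with its sleeve (the side that lies up stays up), and the ball bearing last. Lower each part all the way down until it sits flat on the one below, without letting it drop down the shaft, and let go of it. Leave the spray can, the carton and the screwdriver where they are.

Things in the scene. Friction and masses are not known exactly. Their poses are not given: they have to be found in the camera images.
- stand: Fixed stand holding a gearbox shaft upright. Grey base 110 mm across, 12 high; socket 48 across to 32; toothed pinion 50 across at 34-54; shoulder 36 across, its top (the gear's seat) at 60; plain shaft 22 mm thick to 117, tapering to a 16 mm stub, tip at 126. Origin: centre of the underside, on its axis, z up. Built up, origins lie above it by: gear 60, ring 78, hub 90, bearing 110 mm
- gear: Loose steel gear, 0.38 kg, flat, cone up. Toothed rim 74 mm across, 0 to 12 mm high; above it dog teeth 54 across from 12 to 18 (grip here, fingertips just above the rim); then a smooth cone, 46 across at 18 to 41 at 30 (top). Bore 26 mm right through. Origin: centre of the underside; z up along the bore
- synchro_ring: Loose brass ring, 0.06 kg, lying flat: 56 mm across (finely toothed foot edge), inner diameter 49, 11 mm high. On the gear it passes over the cone and rests on the dog teeth, its top 1 mm below the cone's top. Origin: centre of the hole at the underside; z up
- hub: Loose synchro hub in its sleeve, one solid piece, 0.30 kg, lying flat: steel sleeve 62 mm across, 16 high, with a groove round the outside (grip across the sleeve); inside, a hub with 3 brass keys; its middle boss, 34 across, stands 4 mm above the sleeve (20 above the underside). Bore 26 mm. It rests on the gear's cone; the bearing rests on its boss. Origin: centre of the underside; z up
- bearing: Loose steel ball bearing, 0.13 kg, lying flat: 52 mm across, 15 mm high, bore 26 mm, smaller than the hub and with no boss, the balls seen between its two rings. Origin: centre of the underside; z up
- spray_can: Bystander: white aerosol can with a red band, 66 mm across, 170 mm high, standing. Origin: centre of the underside
- carton: Bystander: brown parts carton 90 x 75 x 60 mm. Origin: centre of the underside
- screwdriver: Bystander: red-handled screwdriver 200 mm long, lying; handle towards its -x. Origin: middle of its length, on the bench
Things that resemble listed ones, but are neither listed nor needed, are in the scene too. Leave any purple or red look-alike of the bearing alone.

How it is judged:
By the outcome, as a careful person would: the job done as asked, in the order asked, and still so for the second after the job is handed in, with the robot touching nothing.
It also fails if it takes over 99 s, if anything falls off the work surface, if the arm or the gripper's body presses on something with over 40 N, if the wrist force passes 120 N, or if a joint passes its speed limit or range.

## Working session

There is one attempt and no reset: what is moved stays moved. The work goes in short steps, Python scripts to look and compute and a shell command to move; the robot and the scene stay as the last step left them, time stands still between calls to the robot, and variables do not carry over. Pictures are saved under pics/ and viewed, about 12 in all and at most 16, crops included, and the job is handed in when it is done.

```bash
mkdir -p pics; ls
python3 - <<'E'
from bench import ctrl, viewer
import cv2,numpy as np
o=ctrl.get_obs(); print({k:np.round(v,3).tolist() for k,v in o.items()}, ctrl.grip_point_offset)
for n in ("top","side"):
    im=viewer.camera(n); cv2.imwrite(f"pics/{n}0.png",cv2.resize(im[:,:,::-1],(800,600),interpolation=cv2.INTER_CUBIC))
    c=viewer.get_calibration(n); print(n,{k:np.round(v,4).tolist() for k,v in c.items()})
E
```

```text
pics
{'time_s': 0.0, 'q': [-1.407, 0.181, 1.608, -0.0, 1.354, -0.206], 'dq': [-0.001, 0.001, -0.001, -0.0, -0.003, 0.001], 'joint_efforts': [0.0, -44.487, -35.134, -0.0, 0.009, 0.0], 'eef_pos': [0.208, -0.536, 0.23], 'eef_rot': [-0.001, 0.983, 0.184, 0.0], 'wrist_force': [0.265, -1.234, 0.086], 'torque': [0.028, 0.018, 0.008], 'opening': 1.0} 0.0187
top {'camera_matrix': [[399.55, 0.0, 255.1416], [0.0, 399.55, 188.2981], [0.0, 0.0, 1.0]], 'R': [[0.0295, -0.9995, -0.0132], [-0.9903, -0.0275, -0.1358], [0.1354, 0.0171, -0.9906]], 't': [-0.0036, 0.5853, 1.0542]}
side {'camera_matrix': [[496.7208, 0.0, 255.7357], [0.0, 496.7208, 199.1557], [0.0, 0.0, 1.0]], 'R': [[-0.8737, -0.4864, 0.0072], [-0.3689, 0.6528, -0.6616], [0.3171, -0.5807, -0.7498]], 't': [0.5234, 0.2179, 1.0085]}
```

View pics/top0.png

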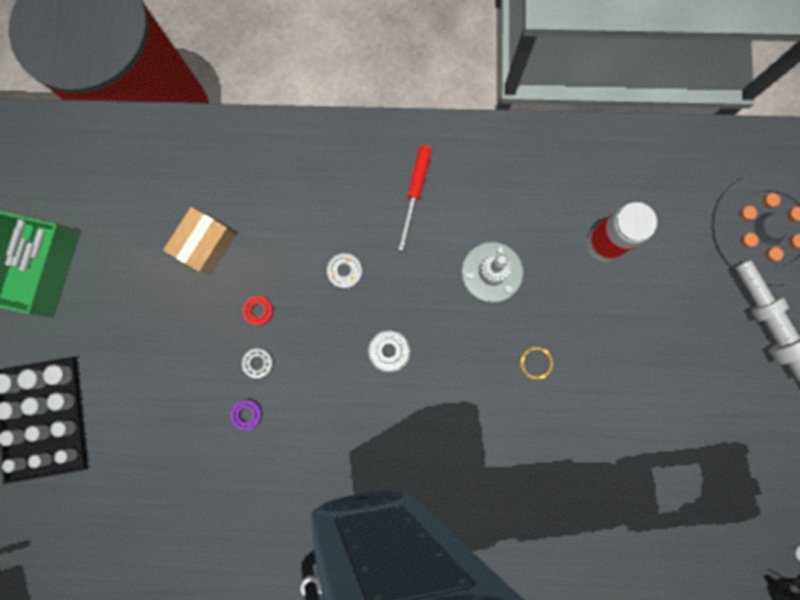

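View pics/side0.png

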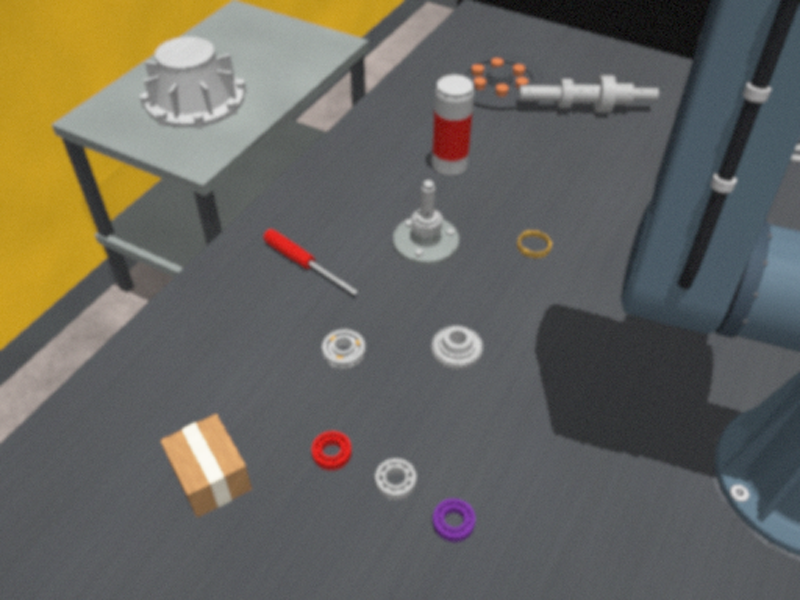

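The top view is 800x600.

| Item | Pixel |
|---|---|
| Gear | (389,351) |
| Hub with brass keys | (344,271) |
| Steel bearing | (257,363) |
| Brass ring | (537,363) |
| Stand | (492,272) |

Possible confusions:
- The red (258,310) and purple (246,414) bearing look-alikes.
- The hub, which could be taken for the bearing.
- The shaft on the right at (770,320), which is background.

I choose the uncoloured one, with visible balls, as the bearing. Next I fit positions in both views.

```bash
cat > h.py <<'E'
from bench import ctrl, viewer
import cv2,numpy as np
from scipy.spatial.transform import Rotation as Ro
from scipy.optimize import minimize
P={'stand':[(55,0),(55,12)],'gear':[(37,0),(37,12),(27,18),(20.5,30)],'ring':[(28,0),(28,11)],
   'hub':[(31,0),(31,16),(17,20)],'bearing':[(26,0),(26,15)]}
def proj(c,X):
    X=np.atleast_2d(X); p=(X@c['R'].T+c['t'])@c['camera_matrix'].T; return p[:,:2]/p[:,2:]
def back(c,uv,z):
    d=c['R'].T@np.linalg.solve(c['camera_matrix'],[*uv,1]); o=-c['R'].T@c['t']; return o+d*(z-o[2])/d[2]
def circ(x,y,r,z,n=48):
    a=np.linspace(0,2*np.pi,n,endpoint=False); return np.c_[x+r*np.cos(a),y+r*np.sin(a),np.full(n,z)]
def fit(mask,c,name,xy,z0=0):
    """best xy of the part silhouette against a 0/1 mask (filled)"""
    S=8
    big=cv2.resize(mask.astype(np.float32),None,fx=1,fy=1)
    def cost(p):
        pts=np.vstack([circ(*p,r/1e3,z/1e3+z0) for r,z in P[name]])
        h=cv2.convexHull(((proj(c,pts))*256).astype(np.int32))
        m=np.zeros(mask.shape,np.uint8); cv2.fillConvexPoly(m,h,255,cv2.LINE_AA,8)
        return np.abs(m/255.-mask).sum()
    r=minimize(cost,xy,method='Nelder-Mead',options=dict(initial_simplex=[xy,[xy[0]+.006,xy[1]],[xy[0],xy[1]+.006]],xatol=1e-4,fatol=.1))
    return r.x,r.fun
def to(x,y,z):
    o=ctrl.get_obs(); w,a,b,c=o['eef_rot']; R=Ro.from_quat([a,b,c,w]).as_matrix()
    d=R.T@(np.array([x,y,z])-o['eef_pos']); return np.round(d/.15,4), np.round(R,4).tolist()
E
python3 - <<'E'
from h import *
T={'stand':(492,272),'gear':(389,351),'ring':(537,363),'hub':(344,271),'bearing':(257,363)}
tiles={}
for n in ('top','side'):
    im=viewer.camera(n); c=viewer.get_calibration(n); f=im.astype(float)
    tl=[]
    for k,uv in T.items():
        ct=viewer.get_calibration('top'); X0=back(ct,np.array(uv)*.64,.006)
        uc=proj(c,[X0[0],X0[1],.006])[0].astype(int); s=36 if k!='stand' else 45
        y0,x0=uc[1]-s,uc[0]-s
        bri=f.max(2); bg=np.median(bri[uc[1]-s:uc[1]+s,uc[0]-s:uc[0]+s])
        m=np.zeros(bri.shape,np.uint8); m[y0:y0+2*s,x0:x0+2*s]=bri[y0:y0+2*s,x0:x0+2*s]>bg+45
        m=cv2.morphologyEx(m,cv2.MORPH_CLOSE,np.ones((3,3)))
        cs,_=cv2.findContours(m,cv2.RETR_EXTERNAL,cv2.CHAIN_APPROX_NONE)
        b=min([q for q in cs if cv2.contourArea(q)>60] or cs,key=lambda q:np.hypot(*(q.reshape(-1,2).mean(0)-uc)))
        mm=np.zeros_like(m); cv2.drawContours(mm,[b],-1,1,-1)
        xy,e=fit(mm,c,k,X0[:2]); print(n,k,X0[:2].round(4),xy.round(4),round(e,1),mm.sum())
        t=cv2.resize(im[y0:y0+2*s,x0:x0+2*s,::-1],(260,260),interpolation=cv2.INTER_CUBIC)
        for r,z in P[k]:
            q=(proj(c,circ(*xy,r/1e3,z/1e3))-[x0,y0]+.5)*260/(2*s)
            cv2.polylines(t,[q.astype(np.int32)],True,(0,255,0),1)
        tl.append(t)
    tl.append(np.zeros_like(tl[0])); cv2.imwrite(f'pics/{n}1.png',np.vstack([np.hstack(tl[:3]),np.hstack(tl[3:])]))
E
```

```text
top stand [ 0.6351 -0.1542] [ 0.6352 -0.153 ] 123.4 1158
top gear [0.487 0.028] [0.4872 0.0287] 63.2 552
top ring [ 0.4734 -0.2354] [ 0.4742 -0.234 ] 36.9 347
top hub [0.6297 0.1144] [0.6312 0.1147] 39.8 401
top bearing [0.4589 0.263 ] [0.4597 0.264 ] 41.9 295
side stand [ 0.6351 -0.1542] [ 0.6413 -0.1633] 201.9 964
side gear [0.487 0.028] [0.4905 0.0214] 146.5 647
side ring [ 0.4734 -0.2354] [ 0.49   -0.2406] 340.7 14
side hub [0.6297 0.1144] [0.6344 0.1077] 122.6 498
side bearing [0.4589 0.263 ] [0.4619 0.2581] 112.2 505
```

View pics/top1.png

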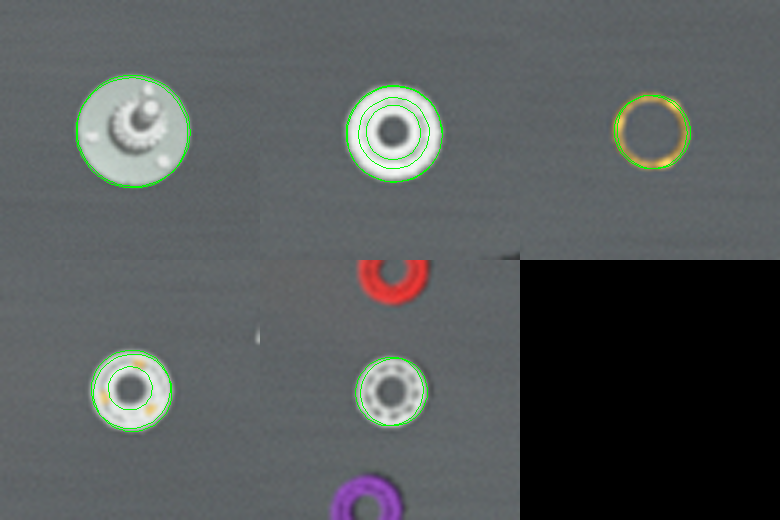

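The top view shows the fitted outlines matching all five parts. The steel bearing at crop (391,392) shows its balls and lies between the red and purple look-alikes. I'll square the tool to the world axes, then hover over the gear.

```bash
python3 -m handwheel '[{"travel":[0,0,0],"dr":[0,0,0.236]},{"travel":[0,0,0],"dr":[0,0,0.236]},{"travel":[0,0,0],"dr":[0,0,0.236]},{"travel":[0,0,0],"dr":[0,0,0]}]'; python3 -c "
from h import *
print(to(.487,.028,.2))"
```

```text
time_s: 0.53
eef_pos: [0.2077, -0.5351, 0.2295]
eef_rot: [-0.002, 1.0, -0.006, -0.0]
wrist_force: [0.9, -0.5, 0.3]
opening: 1.0
(array([ 1.8162, -3.7755,  0.2083]), [[0.9999, -0.0123, -0.0005], [-0.0123, -0.9999, 0.0033], [-0.0006, -0.0033, -1.0]])
```

```bash
python3 -m handwheel '[{"travel":[0.107,-0.222,0.012],"dr":[0,0,0]},{"travel":[0.107,-0.222,0.012],"dr":[0,0,0]},{"travel":[0.107,-0.222,0.012],"dr":[0,0,0]},{"travel":[0.107,-0.222,0.012],"dr":[0,0,0]},{"travel":[0.107,-0.222,0.012],"dr":[0,0,0]},{"travel":[0.107,-0.222,0.012],"dr":[0,0,0]},{"travel":[0.107,-0.222,0.012],"dr":[0,0,0]},{"travel":[0.107,-0.222,0.012],"dr":[0,0,0]},{"travel":[0.107,-0.222,0.012],"dr":[0,0,0]},{"travel":[0.107,-0.222,0.012],"dr":[0,0,0]},{"travel":[0.107,-0.222,0.012],"dr":[0,0,0]},{"travel":[0.107,-0.222,0.012],"dr":[0,0,0]},{"travel":[0.107,-0.222,0.012],"dr":[0,0,0]},{"travel":[0.107,-0.222,0.012],"dr":[0,0,0]},{"travel":[0.107,-0.222,0.012],"dr":[0,0,0]},{"travel":[0.107,-0.222,0.012],"dr":[0,0,0]},{"travel":[0.107,-0.222,0.012],"dr":[0,0,0]},{"travel":[0,0,0],"dr":[0,0,0]}]'
cat >> h.py <<'E'
def wrist(fn,name,xy,z0=0,view=True):
    c=viewer.get_calibration('wrist'); im=viewer.camera('wrist'); t=cv2.resize(im[:,:,::-1],None,fx=1.5,fy=1.5)
    for r,z in P[name]+[(13,P[name][-1][1])]:
        cv2.polylines(t,[((proj(c,circ(*xy,r/1e3,z/1e3+z0))+.5)*1.5).astype(np.int32)],True,(0,255,0),1)
    cv2.imwrite(fn,t); return im,c
E
python3 - <<'E'
from h import *
print(to(.487,.0285,.2))
im,c=wrist('pics/w1.png','gear',(.487,.0285)); print(c, ctrl.get_obs()['q'])
E
```

```text
time_s: 2.03
eef_pos: [0.4786, 0.0606, 0.1983]
eef_rot: [-0.0, 1.0, 0.027, 0.003]
wrist_force: [-1.3, -0.4, 0.2]
opening: 0.999
(array([ 0.0443,  0.217 , -0.0112]), [[0.9985, 0.0544, 0.0063], [0.0544, -0.9985, 0.0002], [0.0063, 0.0001, -1.0]])
{'camera_matrix': array([[283.03679793,   0.        , 252.21647099],
       [  0.        , 283.03679793, 196.11734202],
       [  0.        ,   0.        ,   1.        ]]), 'R': array([[ 0.05431369, -0.99852337, -0.00105147],
       [-0.94863282, -0.05192857,  0.31208845],
       [-0.31168221, -0.01595322, -0.95005247]]), 't': array([0.03445968, 0.42760784, 0.50137411])} [-1.24663770e-01 -1.55943300e-03  1.87416873e+00 -6.49009126e-04
  1.26382721e+00  1.39160964e+00]
```

View pics/w1.png

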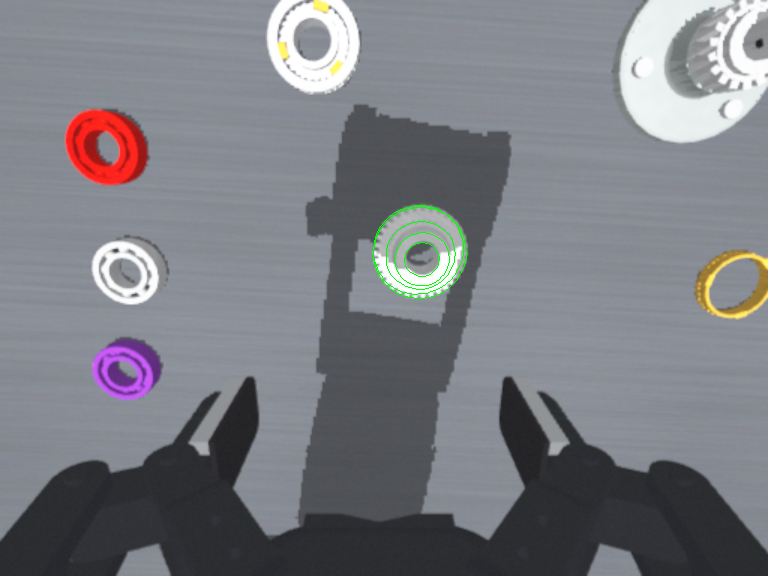

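The wrist view shows the gear at (421,252) with the fit outline within a pixel (under 1 mm). Next: line up over the gear and descend.

```bash
python3 -m handwheel '[{"travel":[0.015,0.072,0.1],"dr":[0,0,0.05]},{"travel":[0.015,0.072,0.2],"dr":[0,0,0.05]},{"travel":[0.015,0.072,0.2],"dr":[0,0,0]},{"travel":[0,0,0.2],"dr":[0,0,0]},{"travel":[0,0,0.1],"dr":[0,0,0]},{"travel":[0,0,0],"dr":[0,0,0]},{"travel":[0,0,0],"dr":[0,0,0]}]'
python3 - <<'E'
from h import *
print(to(.487,.0285,.0095))
E
```

```text
time_s: 2.67
eef_pos: [0.4875, 0.0213, 0.0763]
eef_rot: [0.002, 1.0, 0.011, 0.005]
wrist_force: [0.8, -0.8, 0.6]
opening: 0.995
(array([-0.0068, -0.0502,  0.4452]), [[0.9997, 0.0216, 0.0097], [0.0217, -0.9998, -0.0043], [0.0096, 0.0045, -0.9999]])
```

```bash
cat >> h.py <<'E'
def go(x,y,z):
    t,R=to(x,y,z); o=ctrl.get_obs()
    rv=Ro.from_matrix(np.array(R).T@np.diag([1.,-1,-1])).as_rotvec()
    print('travel',t,'dr',np.round(np.degrees(rv)/30,4),'pos',np.round(o['eef_pos'],4),'F',np.round(o['wrist_force'],1),'op',round(float(o['opening']),3),'t',round(o['time_s'],2))
E
python3 -c "
from h import *
go(.487,.0285,.0095)"
python3 -m handwheel '[{"travel":[-0.003,-0.025,0.08],"dr":[0,0,0]},{"travel":[-0.003,-0.025,0.08],"dr":[0,0,0]},{"travel":[0,0,0.08],"dr":[-0.009,0.018,0.04]},{"travel":[0,0,0.08],"dr":[0,0,0]},{"travel":[0,0,0],"dr":[0,0,0]},{"travel":[0,0,0],"dr":[0,0,0]}]'
python3 - <<'E'
from h import *
go(.487,.0285,.0095)
wrist('pics/w2.png','gear',(.487,.0285))
E
```

```text
travel [-0.0068 -0.0502  0.4452] dr [ 0.0084 -0.0184  0.0414] pos [0.4875 0.0213 0.0763] F [ 0.8 -0.8  0.6] op 0.995 t 2.67
time_s: 3.17
eef_pos: [0.4926, 0.0247, 0.0354]
eef_rot: [0.006, 1.0, 0.002, 0.016]
wrist_force: [0.2, -0.6, 0.7]
opening: 1.002
travel [-0.0428 -0.0274  0.1711] dr [ 0.0236 -0.0597  0.0094] pos [0.4926 0.0247 0.0354] F [ 0.2 -0.6  0.7] op 1.002 t 3.17
```

View pics/w2.png

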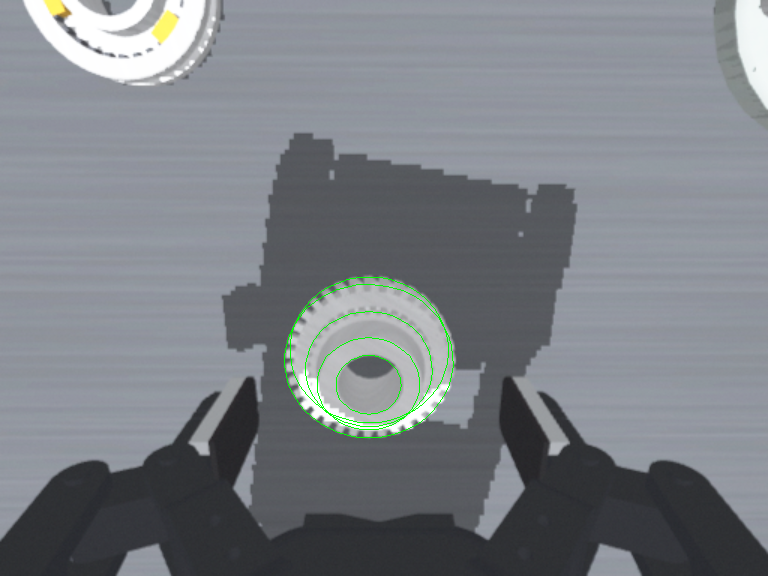

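The outline lies on the gear at (370,355). I turned the tilt the wrong way, so I'll correct that and finish the descent.

```bash
python3 -m handwheel '[{"travel":[-0.02,-0.014,0],"dr":[0.024,-0.06,0.009]},{"travel":[-0.02,-0.012,0.0],"dr":[0,0,0]},{"travel":[0,0,0.05],"dr":[0,0,0]},{"travel":[0,0,0],"dr":[0,0,0]},{"travel":[0,0,0],"dr":[0,0,0]}]' >/dev/null
python3 -c "
from h import *
go(.487,.0285,.0095)"
```

```text
travel [-0.0216 -0.006   0.1536] dr [ 0.0034 -0.0171  0.0034] pos [0.49   0.0276 0.0326] F [-1.2  0.  -0.1] op 1.0 t 3.63
```

```bash
python3 -m handwheel '[{"travel":[-0.012,-0.004,0.06],"dr":[0,-0.017,0]},{"travel":[-0.012,-0.004,0.06],"dr":[0,0,0]},{"travel":[0,0,0.04],"dr":[0,0,0]},{"travel":[0,0,0],"dr":[0,0,0]}]' >/dev/null
python3 -c "
from h import *
go(.487,.0285,.0095)"
```

```text
travel [ 0.006   0.003  -0.0208] dr [ 0.0044 -0.0008  0.0046] pos [0.4861 0.0289 0.0064] F [-0.9  1.  -1.1] op 0.998 t 3.97
```

```bash
python3 -m handwheel '[{"travel":[0.006,0.003,-0.027],"dr":[0,0,0]},{"travel":[0,0,0],"dr":[0,0,0]},{"travel":[0,0,0],"dr":[0,0,0]}]' 0.5 >/dev/null
python3 -c "
from h import *
go(.487,.0285,.0105)"
```

```text
travel [ 0.0083  0.0017 -0.0085] dr [0.0032 0.0057 0.005 ] pos [0.4858 0.0287 0.0092] F [-0.2 -0.2 -0.6] op 0.749 t 4.22
```

```bash
python3 -m handwheel '[{"travel":[0.012,0.002,-0.01],"dr":[0,0,0]},{"travel":[0,0,0],"dr":[0,0,0]},{"travel":[0,0,0],"dr":[0,0,0]},{"travel":[0,0,0],"dr":[0,0,0]},{"travel":[0,0,0],"dr":[0,0,0]}]' -1 >/dev/null
python3 - <<'E'
from h import *
go(.487,.0285,.0105)
wrist('pics/w3.png','gear',(.487,.0285))
E
```

```text
travel [-0.0031 -0.0005  0.0099] dr [0.0032 0.0076 0.0053] pos [0.4875 0.0284 0.012 ] F [ 0.1  0.2 -3.6] op 0.578 t 4.63
```

View pics/w3.png

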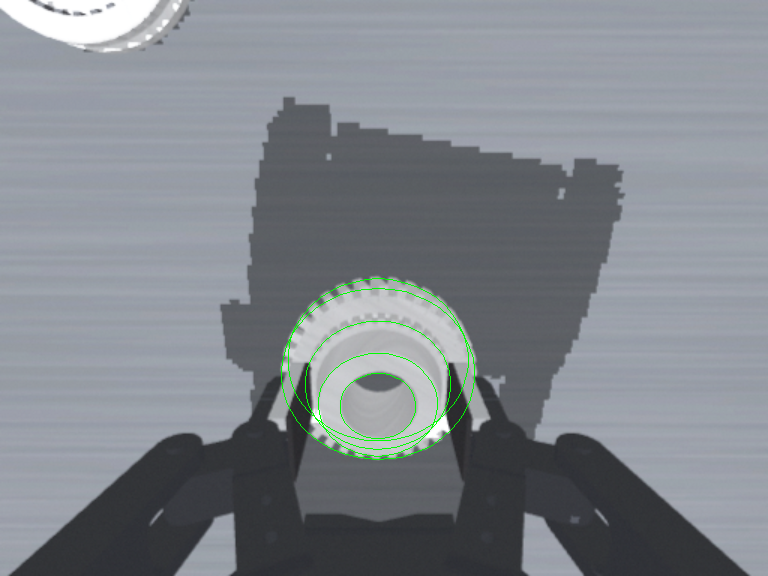

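The gear is gripped at the dog teeth, with the pads at x≈300 and 460. Next, lift it and move toward the stand, stopping short to measure.

```bash
python3 -m handwheel '[{"travel":[0,0,-0.05],"dr":[0,0,0]},{"travel":[0,0,-0.1],"dr":[0,0,0]},{"travel":[0,0,-0.2],"dr":[0,0,0]},{"travel":[0,0,-0.25],"dr":[0,0,0]},{"travel":[0,0,-0.25],"dr":[0,0,0]},{"travel":[0,0,-0.25],"dr":[0,0,0]},{"travel":[0,0,-0.15],"dr":[0,0,0]},{"travel":[0,0,-0.05],"dr":[0,0,0]},{"travel":[0,0,0],"dr":[0,0,0]}]' >/dev/null
python3 -c "
from h import *
go(.57,-.153,.2)"
```

```text
travel [0.5685 1.2175 0.0956] dr [-0.      0.0235  0.0048] pos [0.4845 0.0294 0.2154] F [-0.1 -0.6 -3.6] op 0.579 t 5.43
```

```bash
python3 -m handwheel '[{"travel":[0.05,0.11,0],"dr":[0,0.023,0]},{"travel":[0.09,0.19,0.01],"dr":[0,0,0]},{"travel":[0.09,0.19,0.01],"dr":[0,0,0]},{"travel":[0.09,0.19,0.01],"dr":[0,0,0]},{"travel":[0.09,0.19,0.01],"dr":[0,0,0]},{"travel":[0.09,0.19,0.01],"dr":[0,0,0]},{"travel":[0.04,0.1,0.01],"dr":[0,0,0]},{"travel":[0,0,0],"dr":[0,0,0]},{"travel":[0,0,0],"dr":[0,0,0]}]' >/dev/null
cat >> h.py <<'E'
STACK=[(55,0),(55,12),(24,32),(25,54),(18,60),(11,117),(8,126)]
def overlay(fn,items):
    """items: list of (x,y,[(r_mm,z_mm)],z0_m)"""
    c=viewer.get_calibration('wrist'); im=viewer.camera('wrist'); t=cv2.resize(im[:,:,::-1],None,fx=1.5,fy=1.5)
    for i,(x,y,L,z0) in enumerate(items):
        for r,z in L: cv2.polylines(t,[((proj(c,circ(x,y,r/1e3,z/1e3+z0))+.5)*1.5).astype(np.int32)],True,[(0,255,0),(0,0,255)][i%2],1)
    cv2.imwrite(fn,t)
E
python3 - <<'E'
from h import *
go(.6352,-.153,.2)
p=ctrl.get_obs()['eef_pos']
overlay('pics/w4.png',[(.6352,-.153,STACK,0),(p[0]-.0005,p[1],P['gear'],p[2]-.012)])
E
```

```text
travel [ 0.496   0.036  -0.1044] dr [-0.0209  0.0414  0.0102] pos [ 0.5605 -0.1478  0.186 ] F [-1.   0.1 -3.8] op 0.583 t 6.18
```

View pics/w4.png

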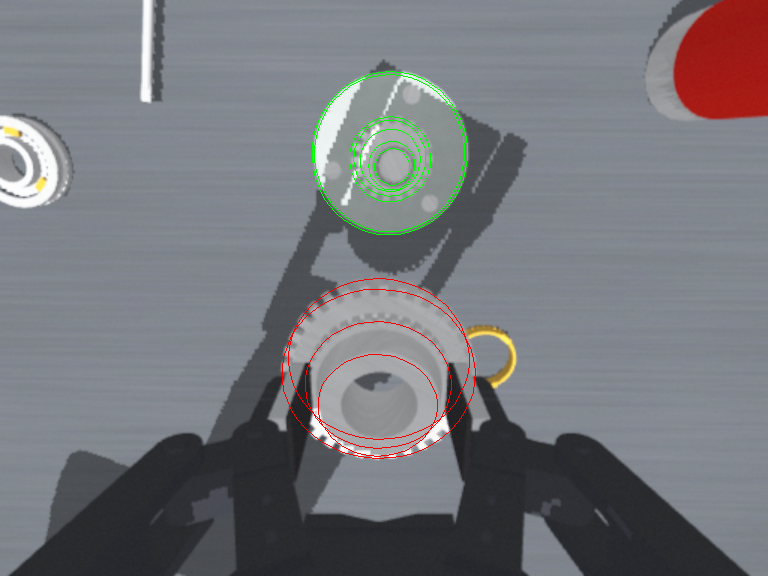

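The stand outline fits within a pixel, with the stub at (394,166), and the gear is unchanged in the grip. Level the tool and go over the shaft.

```bash
python3 -m handwheel '[{"travel":[0.07,0.006,-0.01],"dr":[-0.021,0.041,0.01]},{"travel":[0.12,0.006,-0.01],"dr":[0,0,0]},{"travel":[0.12,0.006,0],"dr":[0,0,0]},{"travel":[0.12,0.006,0],"dr":[0,0,0]},{"travel":[0.05,0.006,0],"dr":[0,0,0]},{"travel":[0,0,0],"dr":[0,0,0]},{"travel":[0,0,0],"dr":[0,0,0]}]' >/dev/null
python3 -c "
from h import *
go(.6357,-.153,.150)"
```

```text
travel [0.0159 0.0686 0.2282] dr [-0.004   0.0029  0.011 ] pos [ 0.6333 -0.1428  0.1842] F [ 0.5 -0.  -3.2] op 0.577 t 6.82
```

```bash
python3 -m handwheel '[{"travel":[0.008,0.035,0],"dr":[0,0,0.01]},{"travel":[0.008,0.035,0.05],"dr":[0,0,0]},{"travel":[0,0,0.07],"dr":[0,0,0]},{"travel":[0,0,0.06],"dr":[0,0,0]},{"travel":[0,0,0],"dr":[0,0,0]},{"travel":[0,0,0],"dr":[0,0,0]}]' >/dev/null
python3 -c "
from h import *
go(.6357,-.153,.150)"
```

```text
travel [ 0.0202 -0.0011  0.024 ] dr [-0.0052  0.0073 -0.0001] pos [ 0.6327 -0.1532  0.1536] F [-0.1 -0.4 -3. ] op 0.58 t 7.32
```

```bash
python3 -m handwheel '[{"travel":[0.02,-0.001,0.01],"dr":[-0.005,0.007,0]},{"travel":[0.005,0,0.01],"dr":[0,0,0]},{"travel":[0,0,0],"dr":[0,0,0]},{"travel":[0,0,0],"dr":[0,0,0]}]' >/dev/null
python3 - <<'E'
from h import *
go(.6357,-.153,.110)
p=ctrl.get_obs()['eef_pos']
overlay('pics/w5.png',[(.6352,-.153,STACK,0),(p[0]-.0005,p[1],P['gear'],p[2]-.012)])
E
```

```text
travel [-0.0039 -0.0003  0.2651] dr [-0.0006  0.0013 -0.0011] pos [ 0.6363 -0.1531  0.1498] F [-0.8 -1.1 -3.7] op 0.579 t 7.65
```

View pics/w5.png

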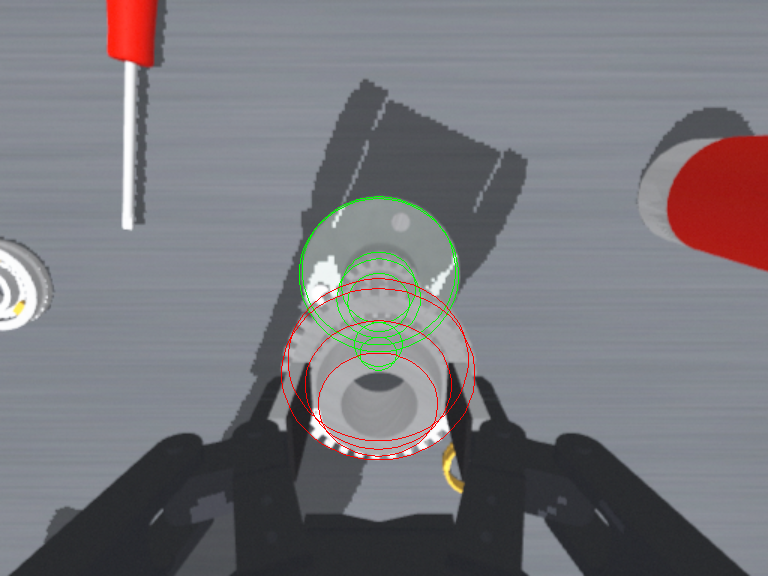

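Gear bore and shaft are in line along the viewing ray. I'll descend in checked steps.

```bash
python3 -m handwheel '[{"travel":[-0.003,0,0.05],"dr":[0,0,0]},{"travel":[0,0,0.06],"dr":[0,0,0]},{"travel":[0,0,0.04],"dr":[0,0,0]},{"travel":[0,0,0],"dr":[0,0,0]}]' >/dev/null
python3 -c "
from h import *
go(.6357,-.153,.074)"
```

```text
travel [-0.0062 -0.0023  0.3497] dr [ 0.0017 -0.0031 -0.0004] pos [ 0.6366 -0.1533  0.1265] F [-0.9  0.3 -3.9] op 0.58 t 8.03
```

```bash
python3 -m handwheel '[{"travel":[-0.006,-0.002,0.05],"dr":[0,0,0]},{"travel":[-0.002,0,0.06],"dr":[0,-0.003,0]},{"travel":[-0.001,0,0.06],"dr":[0,0,0]},{"travel":[0,0,0.04],"dr":[0,0,0]},{"travel":[0,0,0],"dr":[0,0,0]}]' >/dev/null
python3 -c "
from h import *
go(.6357,-.153,.074)"
```

```text
travel [ 0.008  -0.007   0.1208] dr [ 0.0046  0.0027 -0.0006] pos [ 0.6345 -0.154   0.0921] F [ 1.5  0.  -3.7] op 0.575 t 8.45
```

```bash
python3 -m handwheel '[{"travel":[0.008,-0.006,0.035],"dr":[0,0,0]},{"travel":[0.0,0,0.04],"dr":[0,0,0]},{"travel":[0,0,0.03],"dr":[0,0,0]},{"travel":[0,0,0],"dr":[0,0,0]}]' >/dev/null
python3 -c "
from h import *
go(.6357,-.153,.072)"
```

```text
travel [ 0.0067 -0.0069  0.0252] dr [ 0.0067  0.0082 -0.0007] pos [ 0.6347 -0.154   0.0758] F [-0.9 -1.1 -4.8] op 0.581 t 8.78
```

Descend by 1–2 mm rows until contact shows in Fz.

```bash
python3 -m handwheel '[{"travel":[0.004,-0.004,0.015],"dr":[0.006,0.008,0]},{"travel":[0,0,0.012],"dr":[0,0,0]},{"travel":[0,0,0],"dr":[0,0,0]}]' >/dev/null
python3 -c "
from h import *
go(.6357,-.153,.072)"
python3 -m handwheel '[{"travel":[0,0,0.01],"dr":[0,0,0]},{"travel":[0,0,0.01],"dr":[0,0,0]}]' >/dev/null
python3 -c "
from h import *
go(.6357,-.153,.072)"
```

```text
travel [ 0.0048 -0.0067 -0.0005] dr [ 0.0017  0.0017 -0.0004] pos [ 0.635  -0.154   0.0719] F [-1.9 -0.2 -1.1] op 0.576 t 9.03
travel [ 0.0037 -0.0067 -0.0019] dr [0.0023 0.0021 0.0004] pos [ 0.6351 -0.154   0.0717] F [-8.4  1.6 12. ] op 0.577 t 9.2
```

Seated: contact force at z=0.0717, as predicted. Release and rise.

```bash
python3 -m handwheel '[{"travel":[0,0,0],"dr":[0,0,0]},{"travel":[0,0,0],"dr":[0,0,0]},{"travel":[0,0,0],"dr":[0,0,0]},{"travel":[0,0,0],"dr":[0,0,0]},{"travel":[0,0,0],"dr":[0,0,0]},{"travel":[0,0,-0.05],"dr":[0,0,0]},{"travel":[0,0,-0.15],"dr":[0,0,0]},{"travel":[0,0,-0.25],"dr":[0,0,0]},{"travel":[0,0,-0.25],"dr":[0,0,0]},{"travel":[0,0,-0.25],"dr":[0,0,0]},{"travel":[0,0,-0.05],"dr":[0,0,0]},{"travel":[0,0,0],"dr":[0,0,0]}]' 1 >/dev/null
python3 - <<'E'
from h import *
go(.43,-.234,.2)
E
```

```text
travel [-1.3747  0.5432  0.1951] dr [-0.0013 -0.0038  0.001 ] pos [ 0.6361 -0.1524  0.2297] F [ 0.3 -0.6 -0.8] op 0.997 t 10.2
```

```bash
python3 -m handwheel '[{"travel":[-0.12,0.06,0],"dr":[0,0,0]},{"travel":[-0.2,0.1,0],"dr":[0,0,0]},{"travel":[-0.2,0.1,0.05],"dr":[0,0,0]},{"travel":[-0.2,0.1,0.1],"dr":[0,0,0]},{"travel":[-0.2,0.1,0.1],"dr":[0,0,0]},{"travel":[-0.1,0.06,0.2],"dr":[0,0,0]},{"travel":[0,0,0.2],"dr":[0,0,0]},{"travel":[0,0,0],"dr":[0,0,0]},{"travel":[0,0,0],"dr":[0,0,0]}]' >/dev/null
python3 - <<'E'
from h import *
go(.4742,-.234,.02)
overlay('pics/w6.png',[(.4742,-.234,P['ring']+[(24.5,11)],0),(.6352,-.153,P['gear'],.06)])
E
```

```text
travel [-0.0341  0.0131  0.7156] dr [ 0.0012 -0.0155  0.006 ] pos [ 0.4784 -0.2319  0.1274] F [ 0.3 -0.2 -0.4] op 1.003 t 10.95
```

View pics/w6.png

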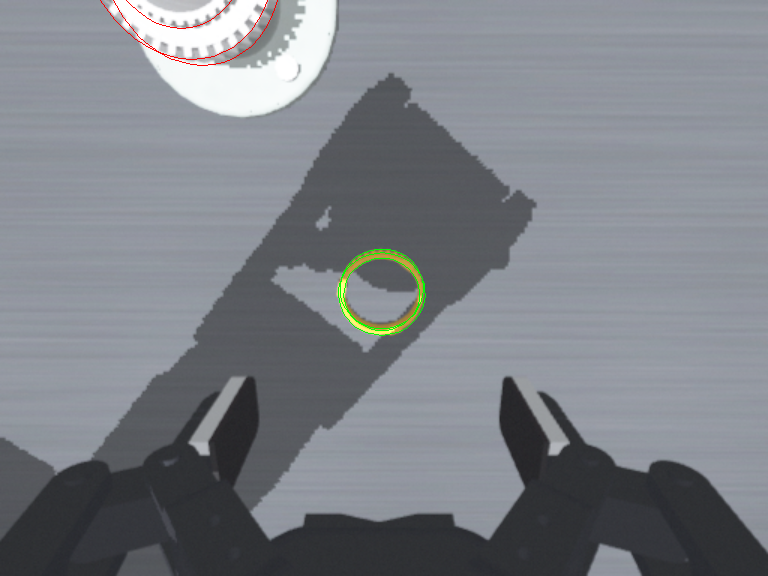

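The wrist view shows the gear seated on the stand, and the ring at (381,291) inside its outline. Descend on the ring.

```bash
python3 -m handwheel '[{"travel":[-0.017,0.007,0.1],"dr":[0,-0.016,0.006]},{"travel":[-0.017,0.007,0.2],"dr":[0,0,0]},{"travel":[0,0,0.2],"dr":[0,0,0]},{"travel":[0,0,0.12],"dr":[0,0,0]},{"travel":[0,0,0.04],"dr":[0,0,0]},{"travel":[0,0,0],"dr":[0,0,0]},{"travel":[0,0,0],"dr":[0,0,0]}]' 0.6 >/dev/null
python3 -c "
from h import *
go(.4742,-.234,.001)"
```

```text
travel [-0.0572 -0.0205  0.1977] dr [ 0.0202 -0.0198  0.0117] pos [ 0.4825 -0.2367  0.0308] F [ 0.7 -0.5  0.2] op 0.806 t 11.58
```

```bash
python3 -m handwheel '[{"travel":[-0.03,-0.01,0.02],"dr":[0.02,-0.02,0.012]},{"travel":[-0.03,-0.01,0.04],"dr":[0,0,0]},{"travel":[-0.005,0,0.06],"dr":[0,0,0]},{"travel":[0,0,0.03],"dr":[0,0,0]},{"travel":[0,0,0],"dr":[0,0,0]}]' >/dev/null
python3 -c "
from h import *
go(.4742,-.234,.001)"
```

```text
travel [-0.009  -0.0116  0.0677] dr [ 0.0092 -0.0111  0.0006] pos [ 0.4755 -0.2357  0.0112] F [-0.7 -0.1 -0. ] op 0.8 t 12.0
```

```bash
python3 -m handwheel '[{"travel":[-0.009,-0.012,0.02],"dr":[0.009,-0.011,0]},{"travel":[0,0,0.03],"dr":[0,0,0]},{"travel":[0,0,0.02],"dr":[0,0,0]},{"travel":[0,0,0],"dr":[0,0,0]},{"travel":[0,0,0],"dr":[0,0,0]}]' >/dev/null
python3 -c "
from h import *
go(.4742,-.234,.001)"
```

```text
travel [ 0.0006  0.0001 -0.0092] dr [-0.0004  0.0006  0.    ] pos [ 4.741e-01 -2.340e-01 -4.000e-04] F [ 0.  -0.6  0.4] op 0.796 t 12.42
```

```bash
python3 -m handwheel '[{"travel":[0,0,-0.007],"dr":[0,0,0]},{"travel":[0,0,0],"dr":[0,0,0]},{"travel":[0,0,0],"dr":[0,0,0]},{"travel":[0,0,0],"dr":[0,0,0]},{"travel":[0,0,0],"dr":[0,0,0]}]' -1 >/dev/null
python3 -c "
from h import *
go(.4742,-.234,.001)"
python3 -m handwheel '[{"travel":[0,0,-0.05],"dr":[0,0,0]},{"travel":[0,0,-0.1],"dr":[0,0,0]},{"travel":[0,0,-0.2],"dr":[0,0,0]},{"travel":[0,0,-0.25],"dr":[0,0,0]},{"travel":[0,0,-0.25],"dr":[0,0,0]},{"travel":[0,0,-0.25],"dr":[0,0,0]},{"travel":[0,0,-0.15],"dr":[0,0,0]},{"travel":[0,0,-0.05],"dr":[0,0,0]},{"travel":[0,0,0],"dr":[0,0,0]}]' >/dev/null
python3 - <<'E'
from h import *
go(.6352,-.153,.2)
p=ctrl.get_obs()['eef_pos']
overlay('pics/w7.png',[(.6352,-.153,STACK[-2:],0),(p[0],p[1],P['ring']+[(24.5,11)],p[2]-.001)])
E
```

```text
travel [-0.0035 -0.0024  0.0087] dr [ 0.001  -0.0006  0.0008] pos [ 0.4747 -0.2344  0.0023] F [ 0.5 -0.4 -0.9] op 0.614 t 12.83
travel [ 1.0843 -0.531   0.0454] dr [-0.0052  0.0067  0.0002] pos [ 0.4726 -0.2327  0.2072] F [-0.7 -0.4 -0.5] op 0.618 t 13.58
```

View pics/w7.png

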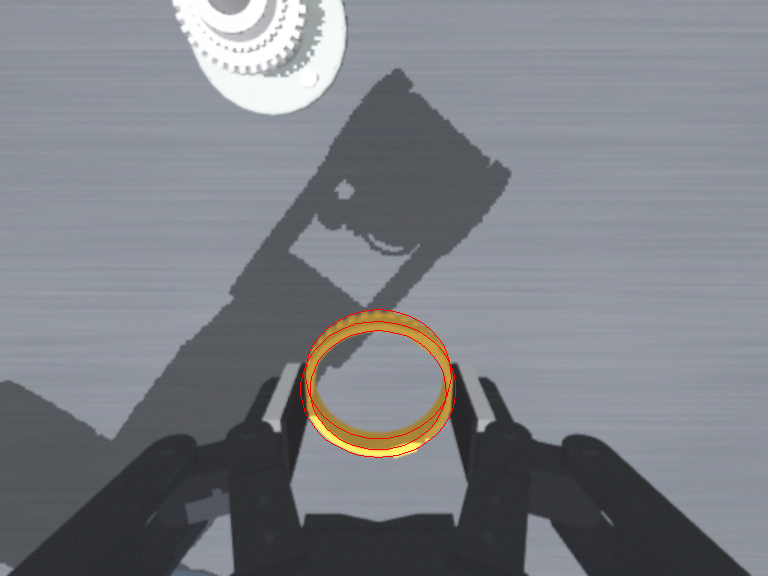

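The ring is held centred at (378,383). Move it over the shaft.

```bash
python3 -m handwheel '[{"travel":[0.12,-0.06,0],"dr":[0,0,0]},{"travel":[0.2,-0.1,0.02],"dr":[0,0,0]},{"travel":[0.2,-0.1,0.03],"dr":[0,0,0]},{"travel":[0.2,-0.1,0.05],"dr":[0,0,0]},{"travel":[0.2,-0.09,0.05],"dr":[0,0,0]},{"travel":[0.1,-0.05,0.05],"dr":[0,0,0]},{"travel":[0,0,0],"dr":[0,0,0]},{"travel":[0,0,0],"dr":[0,0,0]}]' >/dev/null
python3 -c "
from h import *
go(.635,-.1535,.135)"
```

```text
travel [0.0879 0.0203 0.117 ] dr [-0.028   0.0548 -0.0074] pos [ 0.6223 -0.1507  0.153 ] F [ 0.7 -0.8 -1.5] op 0.612 t 14.3
```

```bash
python3 -m handwheel '[{"travel":[0.045,0.01,0],"dr":[-0.028,0.055,-0.007]},{"travel":[0.045,0.01,0],"dr":[0,0,0]},{"travel":[0,0,0.01],"dr":[0,0,0]},{"travel":[0,0,0],"dr":[0,0,0]}]' >/dev/null
python3 -c "
from h import *
go(.635,-.1535,.135)"
```

```text
travel [ 0.0293 -0.0021  0.0642] dr [-0.008   0.0215 -0.0031] pos [ 0.6307 -0.1539  0.1447] F [-0.7 -0.6 -1.6] op 0.617 t 14.63
```

```bash
python3 -m handwheel '[{"travel":[0.03,-0.002,0],"dr":[-0.008,0.022,-0.003]},{"travel":[0.003,0,0.02],"dr":[0,0,0]},{"travel":[0,0,0.02],"dr":[0,0,0]},{"travel":[0,0,0],"dr":[0,0,0]}]' >/dev/null
python3 -c "
from h import *
go(.635,-.1535,.110)"
python3 -m handwheel '[{"travel":[0,0,0.05],"dr":[0,0,0]},{"travel":[0,0,0.06],"dr":[0,0,0]},{"travel":[0,0,0.03],"dr":[0,0,0]},{"travel":[0,0,0],"dr":[0,0,0]}]' >/dev/null
python3 -c "
from h import *
go(.635,-.1535,.110)"
```

```text
travel [-0.0003 -0.012   0.1911] dr [ 0.0008 -0.0015 -0.0048] pos [ 0.635  -0.1553  0.1387] F [-0.1 -0.6 -0.9] op 0.612 t 14.97
travel [ 0.0005 -0.0134  0.039 ] dr [ 0.0013 -0.0023 -0.0053] pos [ 0.6349 -0.1555  0.1159] F [ 0.  -0.1 -0.8] op 0.613 t 15.3
```

```bash
python3 -m handwheel '[{"travel":[0,-0.014,0.04],"dr":[0,0,-0.005]},{"travel":[0,0,0.05],"dr":[0,0,0]},{"travel":[0,0,0.02],"dr":[0,0,0]},{"travel":[0,0,0],"dr":[0,0,0]}]' >/dev/null
python3 -c "
from h import *
go(.635,-.1535,.0803)"
```

```text
travel [0.0037 0.005  0.1085] dr [-0.0002  0.0004  0.0006] pos [ 0.6345 -0.1527  0.0966] F [ 0.3 -0.1  0.1] op 0.61 t 15.63
```

```bash
python3 -m handwheel '[{"travel":[0.004,0.004,0.03],"dr":[0,0,0]},{"travel":[0,0,0.03],"dr":[0,0,0]},{"travel":[0,0,0.02],"dr":[0,0,0]},{"travel":[0,0,0],"dr":[0,0,0]}]' >/dev/null
python3 -c "
from h import *
go(.635,-.1535,.0803)"
python3 -m handwheel '[{"travel":[0,0,0.016],"dr":[0,0,0]},{"travel":[0,0,0.01],"dr":[0,0,0]}]' >/dev/null
python3 -c "
from h import *
go(.635,-.1535,.0803)"
```

```text
travel [-0.0019  0.0006  0.0201] dr [0.0002 0.0002 0.001 ] pos [ 0.6353 -0.1534  0.0833] F [-0.7  0.  -1.3] op 0.616 t 15.97
travel [-0.0035 -0.0006 -0.0056] dr [ 0.0006 -0.0008  0.0008] pos [ 0.6355 -0.1536  0.0795] F [-0.7 -0.3  0.1] op 0.615 t 16.13
```

```bash
python3 -m handwheel '[{"travel":[0,0,0.01],"dr":[0,0,0]},{"travel":[0,0,0.01],"dr":[0,0,0]}]' >/dev/null
python3 -c "
from h import *
go(.635,-.1535,.0803)"
```

```text
travel [-0.006  -0.0012 -0.0064] dr [ 0.0013 -0.0011  0.0013] pos [ 0.6359 -0.1537  0.0793] F [-5.   1.3  9.2] op 0.611 t 16.3
```

Contact at 0.0793, the expected height. Release, rise, move back and look at the stack.

```bash
python3 -m handwheel '[{"travel":[0,0,0],"dr":[0,0,0]},{"travel":[0,0,0],"dr":[0,0,0]},{"travel":[0,0,0],"dr":[0,0,0]},{"travel":[0,0,0],"dr":[0,0,0]},{"travel":[0,0,0],"dr":[0,0,0]},{"travel":[0,0,-0.05],"dr":[0,0,0]},{"travel":[0,0,-0.15],"dr":[0,0,0]},{"travel":[0,0,-0.25],"dr":[0,0,0]},{"travel":[0,0,-0.25],"dr":[0,0,0]},{"travel":[0,0,-0.15],"dr":[0,0,0]},{"travel":[0,0,-0.05],"dr":[0,0,0]},{"travel":[0,0,0],"dr":[0,0,0]}]' 1 >/dev/null
python3 - <<'E'
from h import *
go(.6312,.1147,.2)
overlay('pics/w8.png',[(.6352,-.153,P['gear'][:2],.06),(.635,-.1535,P['ring']+[(24.5,11)],.078)])
E
```

```text
travel [-0.0211 -1.7859  0.1356] dr [-0.0017  0.005   0.0008] pos [ 0.6345 -0.1532  0.2201] F [ 0.5 -0.1 -0.4] op 1.001 t 17.3
```

View pics/w8.png

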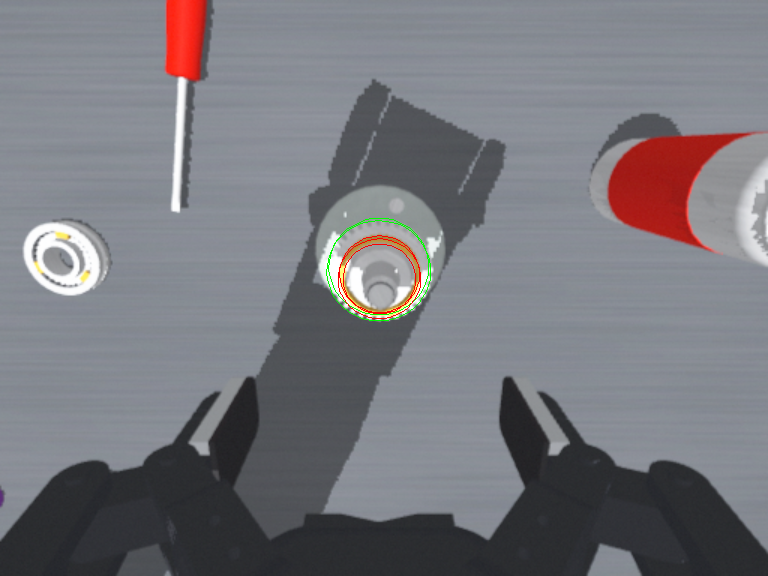

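The ring lies flat within its predicted outline around the shaft, and all is as planned (11 pictures viewed). Now the hub.

```bash
python3 -m handwheel '[{"travel":[0,-0.12,0],"dr":[0,0,0]},{"travel":[-0.003,-0.22,0],"dr":[0,0,0]},{"travel":[-0.003,-0.22,0.05],"dr":[0,0,0]},{"travel":[-0.003,-0.22,0.05],"dr":[0,0,0]},{"travel":[-0.003,-0.22,0.05],"dr":[0,0,0]},{"travel":[-0.003,-0.22,0.1],"dr":[0,0,0]},{"travel":[-0.003,-0.22,0.1],"dr":[0,0,0]},{"travel":[-0.003,-0.2,0.1],"dr":[0,0,0]},{"travel":[0,-0.1,0.1],"dr":[0,0,0]},{"travel":[0,0,0.05],"dr":[0,0,0]},{"travel":[0,0,0],"dr":[0,0,0]},{"travel":[0,0,0],"dr":[0,0,0]}]' >/dev/null
python3 - <<'E'
from h import *
go(.6312,.1147,.1)
overlay('pics/w9.png',[(.6312,.1147,P['hub']+[(13,20)],0)])
E
```

```text
travel [ 0.1028  0.0195 -0.0088] dr [-0.0052  0.0726 -0.0085] pos [0.6157 0.1177 0.0993] F [0.5 0.5 0.6] op 1.004 t 18.35
```

View pics/w9.png

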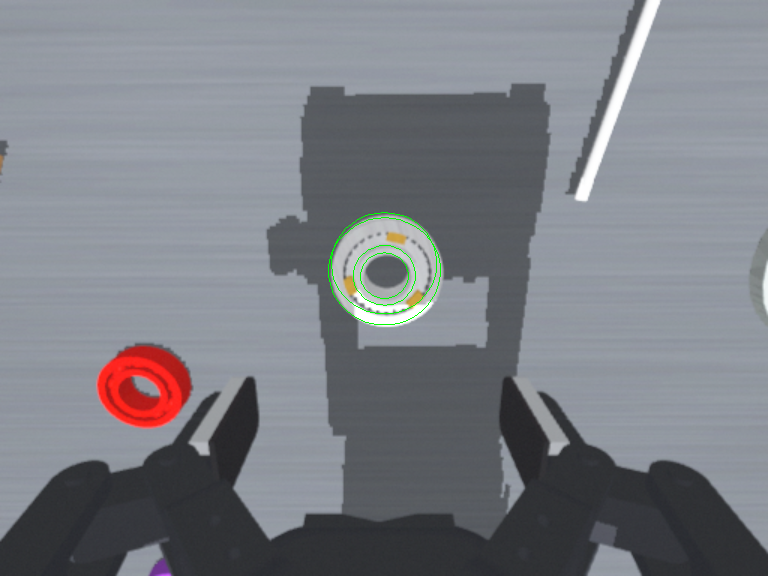

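The hub at (386,270) is on its outline, with its keys visible. Descend.

```bash
python3 -m handwheel '[{"travel":[0.05,0.01,0.05],"dr":[-0.005,0.073,-0.009]},{"travel":[0.05,0.01,0.12],"dr":[0,0,0]},{"travel":[0,0,0.12],"dr":[0,0,0]},{"travel":[0,0,0.08],"dr":[0,0,0]},{"travel":[0,0,0],"dr":[0,0,0]},{"travel":[0,0,0],"dr":[0,0,0]}]' 0.8 >/dev/null
python3 -c "
from h import *
go(.6312,.1147,.001)"
```

```text
travel [-0.0372 -0.061   0.3049] dr [ 0.0033 -0.0202 -0.018 ] pos [0.6362 0.1056 0.0468] F [-0.1 -0.  -0.1] op 0.9 t 18.9
```

```bash
python3 -m handwheel '[{"travel":[-0.03,-0.05,0.0],"dr":[0.003,-0.02,-0.018]},{"travel":[-0.007,-0.01,0.06],"dr":[0,0,0]},{"travel":[0,0,0.08],"dr":[0,0,0]},{"travel":[0,0,0.06],"dr":[0,0,0]},{"travel":[0,0,0],"dr":[0,0,0]}]' >/dev/null
python3 -c "
from h import *
go(.6312,.1147,.001)"
```

```text
travel [-0.0118 -0.0002  0.1161] dr [ 0.0002 -0.0101 -0.0004] pos [0.6329 0.1147 0.0184] F [-1.2 -1.   0.2] op 0.898 t 19.32
```

```bash
python3 -m handwheel '[{"travel":[-0.012,0,0.03],"dr":[0,-0.01,0]},{"travel":[0,0,0.05],"dr":[0,0,0]},{"travel":[0,0,0.03],"dr":[0,0,0]},{"travel":[0,0,0.01],"dr":[0,0,0]},{"travel":[0,0,0],"dr":[0,0,0]}]' >/dev/null
python3 -c "
from h import *
go(.6312,.1147,.001)"
```

```text
travel [ 0.0073  0.0023 -0.0253] dr [0.0004 0.005  0.0011] pos [ 0.6301  0.115  -0.0028] F [-0.1  0.2  0.7] op 0.902 t 19.73
```

Raise about 4 mm while centring, then close.

```bash
python3 -m handwheel '[{"travel":[0.007,0.002,-0.022],"dr":[0,0.005,0]},{"travel":[0.002,0,-0.004],"dr":[0,0,0]},{"travel":[0,0,0],"dr":[0,0,0]}]' >/dev/null
python3 -c "
from h import *
go(.6312,.1147,.001)"
python3 -m handwheel '[{"travel":[0,0,0],"dr":[0,0,0]},{"travel":[0,0,0],"dr":[0,0,0]},{"travel":[0,0,0],"dr":[0,0,0]},{"travel":[0,0,0],"dr":[0,0,0]},{"travel":[0,0,0],"dr":[0,0,0]}]' -1 >/dev/null
python3 -c "
from h import *
go(.6312,.1147,.001)"
```

```text
travel [-0.0035 -0.0004  0.0032] dr [ 0.0004 -0.0006  0.0008] pos [0.6317 0.1146 0.0015] F [-0.2 -0.1  0.2] op 0.899 t 19.98
travel [-0.0087 -0.001   0.0159] dr [ 0.0004 -0.0042  0.0008] pos [0.6325 0.1146 0.0034] F [-0.1 -0.2 -0.6] op 0.693 t 20.4
```

```bash
python3 -m handwheel '[{"travel":[0,0,-0.05],"dr":[0,0,0]},{"travel":[0,0,-0.1],"dr":[0,0,0]},{"travel":[0,0,-0.2],"dr":[0,0,0]},{"travel":[0,0,-0.25],"dr":[0,0,0]},{"travel":[0,0,-0.25],"dr":[0,0,0]},{"travel":[0,0,-0.25],"dr":[0,0,0]},{"travel":[0,0,-0.15],"dr":[0,0,0]},{"travel":[0,0,-0.05],"dr":[0,0,0]},{"travel":[0,0,0],"dr":[0,0,0]}]' >/dev/null
python3 - <<'E'
from h import *
go(.635,-.1535,.2)
p=ctrl.get_obs()['eef_pos']
overlay('pics/w10.png',[(p[0]-.001,p[1],P['hub']+[(13,20)],p[2]-.0034)])
E
```

```text
travel [0.0439 1.7885 0.0666] dr [0.0002 0.0103 0.0011] pos [0.6283 0.1148 0.21  ] F [-0.6  0.1 -2.8] op 0.692 t 21.15
```

View pics/w10.png

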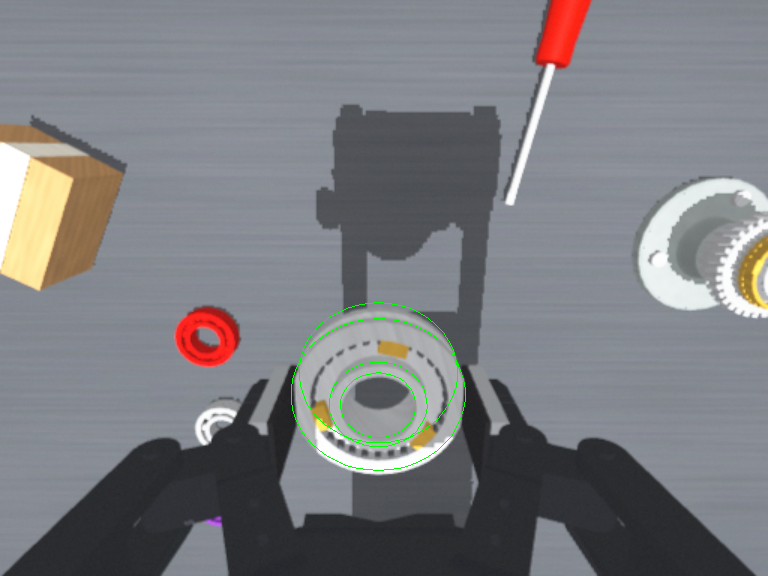

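The hub is held level. Its bore lies about 4 px (1–1.5 mm) below the overlay, so the hub centre sits about 1.8 mm behind the TCP, and the TCP target is x≈0.637. Carry it over.

```bash
python3 -m handwheel '[{"travel":[0.007,0.12,0],"dr":[0,0,0]},{"travel":[0.007,0.22,0],"dr":[0,0,0]},{"travel":[0.007,0.22,0],"dr":[0,0,0]},{"travel":[0.007,0.22,0],"dr":[0,0,0]},{"travel":[0.007,0.22,0.02],"dr":[0,0,0]},{"travel":[0.007,0.22,0.02],"dr":[0,0,0]},{"travel":[0.007,0.22,0.04],"dr":[0,0,0]},{"travel":[0.007,0.2,0.04],"dr":[0,0,0]},{"travel":[0,0.1,0.04],"dr":[0,0,0]},{"travel":[0,0,0],"dr":[0,0,0]},{"travel":[0,0,0],"dr":[0,0,0]}]' >/dev/null
python3 -c "
from h import *
go(.637,-.153,.15)"
```

```text
travel [0.0988 0.013  0.0285] dr [-0.0262  0.0846  0.0094] pos [ 0.6224 -0.1512  0.155 ] F [-0.9  0.  -2.5] op 0.696 t 22.12
```

```bash
python3 -m handwheel '[{"travel":[0.05,0.006,0],"dr":[-0.026,0.085,0.009]},{"travel":[0.04,0.006,0],"dr":[0,0,0]},{"travel":[0,0,0],"dr":[0,0,0]},{"travel":[0,0,0],"dr":[0,0,0]}]' >/dev/null
python3 -c "
from h import *
go(.637,-.153,.15)"
```

```text
travel [ 0.0204  0.0363 -0.0004] dr [-0.0105  0.0151  0.0054] pos [ 0.6339 -0.1476  0.15  ] F [-0.1 -0.  -2.9] op 0.691 t 22.45
```

```bash
python3 -m handwheel '[{"travel":[0.02,0.03,0],"dr":[-0.01,0.015,0.005]},{"travel":[0.002,0.004,0],"dr":[0,0,0]},{"travel":[0,0,0],"dr":[0,0,0]},{"travel":[0,0,0],"dr":[0,0,0]}]' >/dev/null
python3 - <<'E'
from h import *
go(.637,-.153,.13)
p=ctrl.get_obs()['eef_pos']
overlay('pics/w11.png',[(.6352,-.153,STACK[-2:],0),(p[0]-.0018,p[1],P['hub']+[(13,20)],p[2]-.0034)])
E
```

```text
travel [-0.0076  0.0172  0.1359] dr [-0.0006  0.001   0.0074] pos [ 0.6381 -0.1504  0.1504] F [ 0.1 -0.1 -3.1] op 0.69 t 22.78
```

View pics/w11.png

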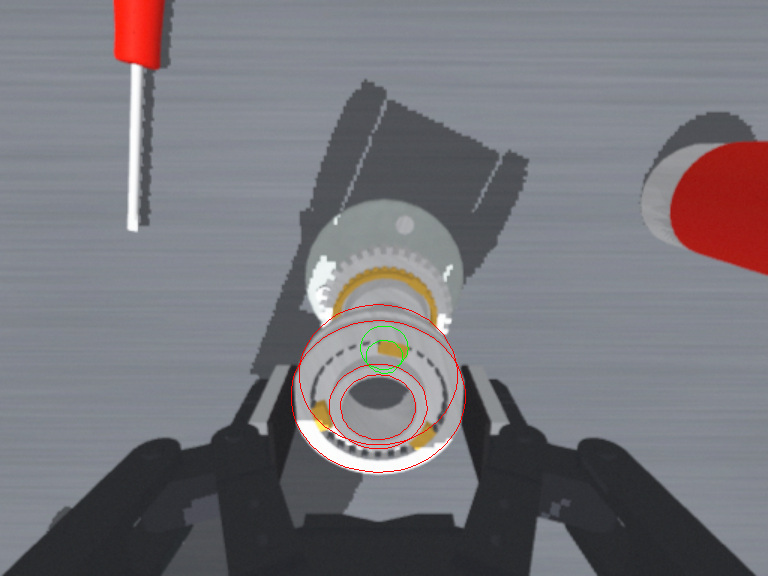

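The hub matches the -1.8 mm overlay (14 pictures so far). Correct y, then lower.

```bash
python3 -m handwheel '[{"travel":[-0.007,0.016,0.01],"dr":[0,0,0.007]},{"travel":[0,0,0.03],"dr":[0,0,0]},{"travel":[0,0,0.03],"dr":[0,0,0]},{"travel":[0,0,0],"dr":[0,0,0]}]' >/dev/null
python3 -c "
from h import *
go(.637,-.153,.12)"
```

```text
travel [-0.0003 -0.0024  0.1301] dr [ 0.0002 -0.0006 -0.0011] pos [ 0.637  -0.1534  0.1395] F [ 0.3  0.5 -4. ] op 0.694 t 23.17
```

```bash
python3 -m handwheel '[{"travel":[0,-0.002,0.04],"dr":[0,0,0]},{"travel":[0,0,0.05],"dr":[0,0,0]},{"travel":[0,0,0.03],"dr":[0,0,0]},{"travel":[0,0,0],"dr":[0,0,0]}]' >/dev/null
python3 -c "
from h import *
go(.637,-.153,.0934)"
python3 -m handwheel '[{"travel":[0,-0.002,0.04],"dr":[0,0,0]},{"travel":[0,0,0.04],"dr":[0,0,0]},{"travel":[0,0,0.02],"dr":[0,0,0]},{"travel":[0,0,0],"dr":[0,0,0]}]' >/dev/null
python3 -c "
from h import *
go(.637,-.153,.0934)"
```

```text
travel [ 0.0036 -0.0003  0.1692] dr [-0.001   0.0017 -0.0019] pos [ 0.6365 -0.1531  0.1188] F [-0.   0.  -4.1] op 0.691 t 23.5
travel [0.0056 0.0036 0.0531] dr [-0.0019  0.0036 -0.0017] pos [ 0.6362 -0.1525  0.1014] F [-0.8 -0.4 -2.9] op 0.692 t 23.83
```

```bash
python3 -m handwheel '[{"travel":[0.004,0.003,0.02],"dr":[-0.002,0.004,0]},{"travel":[0,0,0.02],"dr":[0,0,0]},{"travel":[0,0,0.01],"dr":[0,0,0]},{"travel":[0,0,0],"dr":[0,0,0]}]' >/dev/null
python3 -c "
from h import *
go(.637,-.153,.0934)"
python3 -m handwheel '[{"travel":[0,0,0.01],"dr":[0,0,0]},{"travel":[0,0,0.01],"dr":[0,0,0]}]' >/dev/null
python3 -c "
from h import *
go(.637,-.153,.0934)"
```

```text
travel [-0.0014 -0.0007  0.0003] dr [ 0.001  -0.0021 -0.0015] pos [ 0.6372 -0.1531  0.0934] F [-0.3  0.7 -2.6] op 0.69 t 24.17
travel [-0.0041 -0.0015 -0.0017] dr [ 0.0017 -0.0031 -0.001 ] pos [ 0.6376 -0.1532  0.0931] F [-4.4  1.2  7.7] op 0.692 t 24.33
```

Contact at 0.0931 (predicted 0.0934). Release and rise, then go toward the bearing.

```bash
python3 -m handwheel '[{"travel":[0,0,0],"dr":[0,0,0]},{"travel":[0,0,0],"dr":[0,0,0]},{"travel":[0,0,0],"dr":[0,0,0]},{"travel":[0,0,0],"dr":[0,0,0]},{"travel":[0,0,0],"dr":[0,0,0]},{"travel":[0,0,-0.05],"dr":[0,0,0]},{"travel":[0,0,-0.15],"dr":[0,0,0]},{"travel":[0,0,-0.25],"dr":[0,0,0]},{"travel":[0,0,-0.25],"dr":[0,0,0]},{"travel":[0,0,-0.15],"dr":[0,0,0]},{"travel":[0,0,-0.05],"dr":[0,0,0]},{"travel":[0,0,0],"dr":[0,0,0]}]' 1 >/dev/null
python3 -c "
from h import *
go(.4597,.264,.2)"
```

```text
travel [-1.1891 -2.7818  0.2377] dr [ 0.0034 -0.0071 -0.0013] pos [ 0.6376 -0.1533  0.2371] F [-0.8 -0.4 -0.5] op 1.0 t 25.33
```

```bash
python3 -m handwheel '[{"travel":[-0.05,-0.12,0],"dr":[0,0,0]},{"travel":[-0.09,-0.21,0],"dr":[0,0,0]},{"travel":[-0.09,-0.21,0],"dr":[0,0,0]},{"travel":[-0.09,-0.21,0],"dr":[0,0,0]},{"travel":[-0.09,-0.21,0],"dr":[0,0,0]},{"travel":[-0.09,-0.21,0],"dr":[0,0,0]},{"travel":[-0.09,-0.21,0],"dr":[0,0,0]},{"travel":[-0.09,-0.21,0.02],"dr":[0,0,0]},{"travel":[-0.09,-0.21,0.02],"dr":[0,0,0]},{"travel":[-0.09,-0.21,0.02],"dr":[0,0,0]},{"travel":[-0.09,-0.21,0.03],"dr":[0,0,0]},{"travel":[-0.09,-0.21,0.03],"dr":[0,0,0]},{"travel":[-0.09,-0.21,0.05],"dr":[0,0,0]},{"travel":[-0.04,-0.1,0.05],"dr":[0,0,0]},{"travel":[0,0,0],"dr":[0,0,0]},{"travel":[0,0,0],"dr":[0,0,0]}]' >/dev/null
python3 -c "
from h import *
go(.4597,.264,.11)"
```

```text
travel [0.1325 0.0532 0.4375] dr [ 0.0094  0.0521 -0.0114] pos [0.4417 0.2724 0.1761] F [ 0.4 -0.7  0.1] op 0.999 t 26.67
```

```bash
python3 -m handwheel '[{"travel":[0.06,0.02,0.05],"dr":[0.009,0.052,-0.011]},{"travel":[0.06,0.02,0.15],"dr":[0,0,0]},{"travel":[0,0,0.15],"dr":[0,0,0]},{"travel":[0,0,0.05],"dr":[0,0,0]},{"travel":[0,0,0],"dr":[0,0,0]},{"travel":[0,0,0],"dr":[0,0,0]}]' >/dev/null
python3 - <<'E'
from h import *
go(.4597,.264,.03)
overlay('pics/w12.png',[(.4597,.264,P['bearing']+[(13,15)],0)])
E
```

```text
travel [-0.0127 -0.0231  0.5483] dr [ 0.005   0.0017 -0.0067] pos [0.4617 0.2607 0.1123] F [-0.3  0.2  1. ] op 1.002 t 27.17
```

View pics/w12.png

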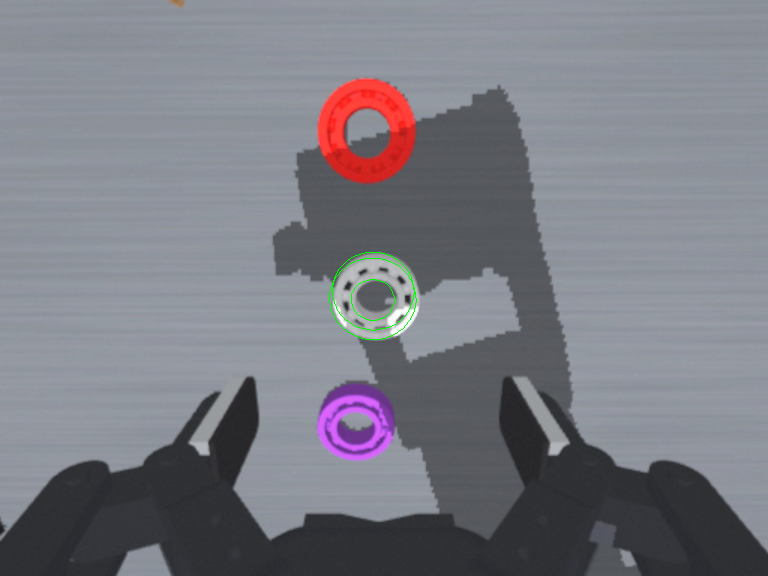

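The steel bearing at (375,297) sits between red (367,131) and purple (357,425), about 1 mm right of the outline, so y≈0.263. Descend.

```bash
python3 -m handwheel '[{"travel":[-0.014,-0.015,0.1],"dr":[0.005,0,-0.007]},{"travel":[0,0,0.2],"dr":[0,0,0]},{"travel":[0,0,0.15],"dr":[0,0,0]},{"travel":[0,0,0.08],"dr":[0,0,0]},{"travel":[0,0,0],"dr":[0,0,0]},{"travel":[0,0,0],"dr":[0,0,0]}]' 0.6 >/dev/null
python3 -c "
from h import *
go(.4595,.263,.001)"
```

```text
travel [-0.0586  0.0083  0.2566] dr [-0.0088 -0.0285 -0.0022] pos [0.4677 0.2641 0.0396] F [ 0.3 -0.2 -0.1] op 0.802 t 27.72
```

```bash
python3 -m handwheel '[{"travel":[-0.045,0.006,0],"dr":[-0.009,-0.028,0]},{"travel":[-0.014,0,0.05],"dr":[0,0,0]},{"travel":[0,0,0.07],"dr":[0,0,0]},{"travel":[0,0,0.04],"dr":[0,0,0]},{"travel":[0,0,0],"dr":[0,0,0]}]' >/dev/null
python3 -c "
from h import *
go(.4595,.263,.001)"
```

```text
travel [-0.0178  0.0092  0.121 ] dr [-0.0042 -0.0149 -0.0018] pos [0.462  0.2643 0.0192] F [-0.2 -0.3 -0.1] op 0.803 t 28.13
```

```bash
python3 -m handwheel '[{"travel":[-0.018,0.009,0.02],"dr":[-0.004,-0.015,0]},{"travel":[0,0,0.05],"dr":[0,0,0]},{"travel":[0,0,0.03],"dr":[0,0,0]},{"travel":[0,0,0],"dr":[0,0,0]},{"travel":[0,0,0],"dr":[0,0,0]}]' >/dev/null
python3 -c "
from h import *
go(.4595,.263,.001)"
```

```text
travel [ 0.0044 -0.0014  0.0067] dr [ 0.0008  0.0034 -0.0017] pos [0.4588 0.2628 0.002 ] F [0.4 0.3 0.3] op 0.801 t 28.55
```

```bash
python3 -m handwheel '[{"travel":[0,0,0.007],"dr":[0,0,0]},{"travel":[0,0,0],"dr":[0,0,0]},{"travel":[0,0,0],"dr":[0,0,0]},{"travel":[0,0,0],"dr":[0,0,0]},{"travel":[0,0,0],"dr":[0,0,0]}]' -1 >/dev/null
python3 -c "
from h import *
go(.4595,.263,.001)"
python3 -m handwheel '[{"travel":[0,0,-0.05],"dr":[0,0,0]},{"travel":[0,0,-0.1],"dr":[0,0,0]},{"travel":[0,0,-0.2],"dr":[0,0,0]},{"travel":[0,0,-0.25],"dr":[0,0,0]},{"travel":[0,0,-0.25],"dr":[0,0,0]},{"travel":[0,0,-0.25],"dr":[0,0,0]},{"travel":[0,0,-0.15],"dr":[0,0,0]},{"travel":[0,0,-0.1],"dr":[0,0,0]},{"travel":[0,0,0],"dr":[0,0,0]},{"travel":[0,0,0],"dr":[0,0,0]}]' >/dev/null
python3 - <<'E'
from h import *
go(.6352,-.153,.21)
# numeric check of held bearing bore: dark pixels vs projected bore
p=ctrl.get_obs()['eef_pos']
c=viewer.get_calibration('wrist'); im=viewer.camera('wrist')
cv2.imwrite('pics/w13.png',im[:,:,::-1])
def cen(dx,dy): return proj(c,circ(p[0]+dx,p[1]+dy,.026,p[2]-.001+.015)).mean(0)
print(cen(0,0),cen(.001,0)-cen(0,0))
x0,y0=cen(0,0).astype(int)
g=im.mean(2)
print('col',g[y0-40:y0+41:1,x0].astype(int).tolist(),y0-40)
print('row',g[y0-5,x0-60:x0+61].astype(int).tolist(),x0-60)
for r,z in((26,15),(13,15),(26,0),(13,0)):
    q=proj(c,circ(p[0],p[1],r/1e3,p[2]-.001+z/1e3)); print(r,z,q.min(0).round(1),q.max(0).round(1))
E
```

```text
travel [ 0.0023 -0.0003  0.0032] dr [ 0.0006  0.0029 -0.0019] pos [0.4592 0.263  0.0015] F [-0.8 -0.9 -1.6] op 0.576 t 28.97
travel [1.1947 2.7659 0.0324] dr [ 0.0031  0.0113 -0.0017] pos [0.4564 0.262  0.2152] F [-0.5  0.  -1.6] op 0.57 t 29.8
[251.67339068 264.6325985 ] [-0.00316726 -1.65035657]
col [181, 179, 179, 179, 179, 178, 179, 176, 171, 163, 154, 152, 158, 172, 180, 178, 179, 180, 179, 165, 151, 173, 188, 187, 182, 162, 146, 146, 149, 149, 148, 147, 146, 148, 149, 151, 149, 146, 144, 146, 148, 147, 146, 146, 147, 146, 150, 149, 147, 146, 145, 145, 147, 148, 148, 150, 152, 153, 150, 150, 149, 149, 157, 169, 178, 178, 178, 179, 175, 164, 153, 155, 157, 158, 161, 173, 185, 237, 254, 254, 254] 224
row [152, 150, 151, 151, 150, 151, 132, 53, 41, 44, 41, 38, 41, 39, 105, 178, 180, 182, 181, 180, 183, 177, 167, 181, 181, 188, 189, 187, 180, 178, 180, 178, 179, 178, 176, 176, 175, 168, 142, 140, 144, 146, 148, 149, 148, 149, 150, 151, 151, 148, 149, 149, 148, 149, 149, 149, 150, 149, 150, 149, 151, 149, 150, 150, 150, 150, 148, 150, 150, 151, 151, 148, 148, 150, 150, 149, 150, 150, 150, 149, 149, 147, 144, 140, 143, 159, 176, 174, 177, 177, 177, 180, 176, 139, 35, 39, 35, 36, 37, 70, 131, 167, 179, 179, 181, 183, 187, 186, 162, 39, 41, 38, 38, 40, 39, 53, 105, 152, 152, 150, 151] 191
26 15 [202.5 220.7] [300.9 306.2]
13 15 [227.1 243.9] [276.3 286.6]
26 0 [206.8 209.6] [296.6 289.1]
13 0 [229.3 231.1] [274.2 270.7]
```

Bearing held and centred on the TCP (the bore edge matches within 1 px). Carry it to the shaft.

```bash
python3 -m handwheel '[{"travel":[0.05,0.12,0],"dr":[0,0.01,0]},{"travel":[0.09,0.21,0],"dr":[0,0,0]},{"travel":[0.09,0.21,0],"dr":[0,0,0]},{"travel":[0.09,0.21,0],"dr":[0,0,0]},{"travel":[0.09,0.21,0],"dr":[0,0,0]},{"travel":[0.09,0.21,0],"dr":[0,0,0]},{"travel":[0.09,0.21,0],"dr":[0,0,0]},{"travel":[0.09,0.21,0],"dr":[0,0,0]},{"travel":[0.09,0.21,0],"dr":[0,0,0]},{"travel":[0.09,0.21,0],"dr":[0,0,0]},{"travel":[0.09,0.21,0],"dr":[0,0,0]},{"travel":[0.09,0.21,0],"dr":[0,0,0]},{"travel":[0.08,0.2,0],"dr":[0,0,0]},{"travel":[0.04,0.1,0],"dr":[0,0,0]},{"travel":[0,0,0],"dr":[0,0,0]},{"travel":[0,0,0],"dr":[0,0,0]}]' >/dev/null
python3 -c "
from h import *
go(.6352,-.153,.155)"
```

```text
travel [ 0.1163 -0.0707  0.1108] dr [-0.0217  0.1049  0.0044] pos [ 0.6187 -0.1638  0.1724] F [-0.5  0.5 -1.7] op 0.577 t 31.18
```

```bash
python3 -m handwheel '[{"travel":[0.05,-0.035,0],"dr":[-0.022,0.105,0.004]},{"travel":[0.05,-0.03,0.02],"dr":[0,0,0]},{"travel":[0,0,0.03],"dr":[0,0,0]},{"travel":[0,0,0],"dr":[0,0,0]},{"travel":[0,0,0],"dr":[0,0,0]}]' >/dev/null
python3 -c "
from h import *
go(.6352,-.153,.145)"
```

```text
travel [0.036  0.0313 0.0811] dr [-0.0108  0.0227  0.0054] pos [ 0.6299 -0.1484  0.1573] F [ 1.5  0.1 -1.3] op 0.568 t 31.6
```

```bash
python3 -m handwheel '[{"travel":[0.033,0.028,0],"dr":[-0.01,0.022,0.005]},{"travel":[0.003,0.003,0.02],"dr":[0,0,0]},{"travel":[0,0,0.02],"dr":[0,0,0]},{"travel":[0,0,0],"dr":[0,0,0]},{"travel":[0,0,0],"dr":[0,0,0]}]' >/dev/null
python3 -c "
from h import *
go(.6352,-.153,.130)"
```

```text
travel [-0.0053  0.0034  0.1382] dr [0.0004 0.001  0.0038] pos [ 0.636  -0.1525  0.1507] F [ 0.7  0.  -2.2] op 0.574 t 32.02
```

```bash
python3 -m handwheel '[{"travel":[-0.005,0.003,0.03],"dr":[0,0,0.004]},{"travel":[0,0,0.04],"dr":[0,0,0]},{"travel":[0,0,0.03],"dr":[0,0,0]},{"travel":[0,0,0],"dr":[0,0,0]}]' >/dev/null
python3 -c "
from h import *
go(.6352,-.153,.1115)"
```

```text
travel [ 1.000e-04 -3.500e-03  1.546e-01] dr [ 0.0011 -0.0002 -0.0019] pos [ 0.6352 -0.1535  0.1347] F [ 0.2 -0.8 -2.9] op 0.572 t 32.35
```

```bash
python3 -m handwheel '[{"travel":[0,-0.003,0.03],"dr":[0,0,0]},{"travel":[0,0,0.035],"dr":[0,0,0]},{"travel":[0,0,0.02],"dr":[0,0,0]},{"travel":[0,0,0],"dr":[0,0,0]}]' >/dev/null
python3 -c "
from h import *
go(.6352,-.153,.1115)"
python3 -m handwheel '[{"travel":[0,0,0.03],"dr":[0,0,0]},{"travel":[0,0,0.02],"dr":[0,0,0]},{"travel":[0,0,0],"dr":[0,0,0]}]' >/dev/null
python3 -c "
from h import *
go(.6352,-.153,.1115)"
```

```text
travel [0.003  0.0003 0.0558] dr [ 0.0002  0.0019 -0.0021] pos [ 0.6348 -0.1529  0.1199] F [-0.1  0.1 -1.7] op 0.571 t 32.68
travel [ 0.0028  0.0009 -0.0002] dr [-0.      0.0019 -0.0021] pos [ 0.6348 -0.1529  0.1115] F [-0.3 -0.3 -1.2] op 0.574 t 32.93
```

```bash
python3 -m handwheel '[{"travel":[0,0,0.01],"dr":[0,0,0]},{"travel":[0,0,0.01],"dr":[0,0,0]}]' >/dev/null
python3 -c "
from h import *
go(.6352,-.153,.1115)"
```

```text
travel [-0.0015 -0.0002 -0.0031] dr [ 0.0011 -0.     -0.0015] pos [ 0.6354 -0.153   0.111 ] F [-6.4  2.9  9.7] op 0.572 t 33.1
```

Contact at 0.111 (predicted 0.1115). Release, rise, back off and look.

```bash
python3 -m handwheel '[{"travel":[0,0,0],"dr":[0,0,0]},{"travel":[0,0,0],"dr":[0,0,0]},{"travel":[0,0,0],"dr":[0,0,0]},{"travel":[0,0,0],"dr":[0,0,0]},{"travel":[0,0,0],"dr":[0,0,0]},{"travel":[0,0,-0.05],"dr":[0,0,0]},{"travel":[0,0,-0.15],"dr":[0,0,0]},{"travel":[0,0,-0.25],"dr":[0,0,0]},{"travel":[0,0,-0.2],"dr":[0,0,0]},{"travel":[0,0,-0.1],"dr":[0,0,0]},{"travel":[-0.1,0,0],"dr":[0,0,0]},{"travel":[-0.2,0,0],"dr":[0,0,0]},{"travel":[-0.2,0,0],"dr":[0,0,0]},{"travel":[-0.15,0,0],"dr":[0,0,0]},{"travel":[0,0,0],"dr":[0,0,0]},{"travel":[0,0,0],"dr":[0,0,0]}]' 1
python3 - <<'E'
from h import *
L=[(.6352,-.153,P['gear'][:2],.06),(.6352,-.153,P['hub'],.09),(.6352,-.153,P['bearing']+[(13,15)],.11)]
def tile(n,s):
    c=viewer.get_calibration(n); im=viewer.camera(n)[:,:,::-1]; u=proj(c,[.6352,-.153,.09])[0].astype(int)
    x0,y0=np.clip(u-s,0,[512-2*s,384-2*s]); k=390/(2*s)
    t=cv2.resize(im[y0:y0+2*s,x0:x0+2*s],(390,390),interpolation=cv2.INTER_CUBIC); r=t.copy()
    for i,(x,y,l,z0) in enumerate(L):
        for a,z in l: cv2.polylines(t,[((proj(c,circ(x,y,a/1e3,z/1e3+z0))-[x0,y0]+.5)*k).astype(np.int32)],True,[(0,255,0),(0,0,255),(255,120,0)][i],1)
    return r,t
a,b=tile('wrist',80); d,e=tile('side',40)
t=cv2.resize(viewer.camera('top')[:,:,::-1],None,fx=.55,fy=.55)
m=np.zeros((600,800,3),np.uint8); 
m[:300,:800]=0
for i,q in enumerate((a,b)): m[:390,i*400:i*400+390]=q
for i,q in enumerate((d,e)): m[392:592,i*205:i*205+200]=cv2.resize(q,(200,200))
m[385:385+t.shape[0],450:450+t.shape[1]]=t
cv2.imwrite('pics/fin.png',m)
E
```

```text
time_s: 34.43
eef_pos: [0.5362, -0.1534, 0.2358]
eef_rot: [0.002, 1.0, -0.0, 0.004]
wrist_force: [-0.4, -0.4, 0.8]
opening: 1.003
```

View pics/fin.png

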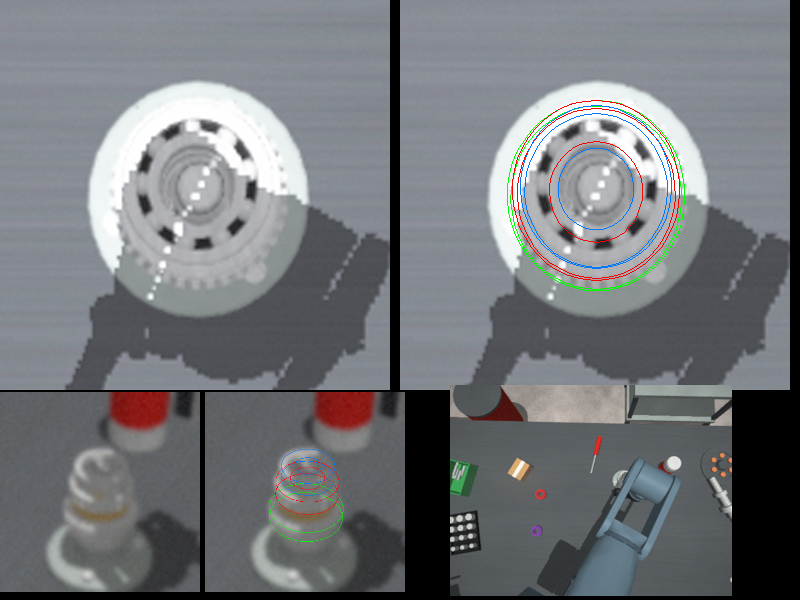

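The wrist crop shows bearing, hub, ring and gear stacked and concentric on the shaft at their predicted heights. Bystanders are unmoved, and nothing touches the robot.

```bash
python3 -c "
from bench import ctrl
print(ctrl.hand_in())"
```

```text
the job is handed in; nothing more can be done
None
```

I fitted the gear, the synchro ring, the hub with its sleeve and the steel ball bearing over the shaft, in that order. The job was handed in at about 34.5 s of the 99 s allowed. I held each part until it touched the one below, then let go and rose clear.

- **Seating heights:** contact came within about 1 mm of the predicted tool height for every part. In mm, measured against predicted: gear 71.7/72.0, ring 79.3/80.3, hub 93.1/93.4, bearing 111.0/111.5. Wrist force at contact was about 8–12 N upward.
- **Last look, wrist camera:** the stack is concentric and lies on the predicted outlines, with the gripper open and clear of it.
- **Last look, top camera:** the spray can, carton, screwdriver and the red and purple look-alikes appear to be where they were. I judged this by eye and did not measure it.
- **One disagreement:** in the side camera the outlines sit a few millimetres off the parts. The first fits from that camera were off too (about 3–11 mm). The camera is blurry there and my outline fit was rough, so I relied on the top and wrist cameras.

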